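# Change the polishing bottle at the wheel

### The job

Swap the small bottle in use: the blue-capped one standing in the aluminium cup goes back into the empty middle pocket at the back of the wooden rack, and the green-capped one from the rack's back row goes into the cup. The two tall bottles in the front of the rack are in the way, so first stand them both on the steel tray, and when the swap is done put each back into the front pocket it came from. Leave the red-capped bottle where it is, keep every bottle upright, and knock nothing over.

Things in the scene. Friction and masses are not known exactly. Their poses are not given: they have to be found in the camera images.
- rack: fixed open birch box 134 (x) x 180 (y) mm, origin centre of underside, front (-x) roughly to the robot; walls 4 thick, 18 high, floor 4. Front: two pockets 82 x 84 inside, centres x -22, y +44 and -44 mm, a tall bottle in each (either way round). Back: three pockets 40 (x) x 54 (y), centres x +43, y +59, 0, -59 mm: green and red cap in the outer two (either way round), middle empty
- tray: fixed grey steel tool tray, 104 (its x) x 205 (its y) mm, rim 19 mm high; inside 100 x 200 mm, floor 3 mm above the bench; origin at the centre of its underside. Its long side (y) points roughly away from the robot; empty; left or right of the rack. Two tall bottles fit one behind the other, at y = +48 and -48 mm
- cup: fixed round aluminium cup, open on top, on a black foot disc 74 mm across; cup 51 mm outside and 43 mm inside diameter, floor 4 mm and rim 18 mm above the bench; origin at the centre of the underside, z up. Stands on the other side of the rack from the tray and holds the blue-capped bottle at the start
- blue_bottle: tall blue bottle with a blue screw cap, 68 mm diameter, 141 mm high, about 0.3 kg; the cap is 42 mm across and takes the top 15 mm, so it can be lifted by the cap from above. Origin at the centre of its underside, z up. Stands in a front pocket of the rack
- brown_bottle: tall brown bottle with a white label, a yellow stripe and a black screw cap, 66 mm diameter, 142 mm high, about 0.3 kg; the cap is 38 mm across and takes the top 22 mm, so it can be lifted by the cap from above. Origin at the centre of its underside, z up. Stands in the other front pocket
- green_cap: small white dropper bottle with a green cap, 25 mm diameter, 60 mm high, about 0.03 kg; the straight body reaches up to about 36 mm, the cap tapers above it. Origin at the centre of its underside, z up. Stands in the left or the right back pocket of the rack; belongs in the cup at the end
- blue_cap: small white dropper bottle with a blue cap, 25 mm diameter, 60 mm high, about 0.03 kg, shaped like the green-capped one. Origin at the centre of its underside, z up. Stands in the cup; belongs in the middle back pocket at the end
- red_cap: small white dropper bottle with a blue band and a red cap, 28 mm diameter, 67 mm high. Origin at the centre of its underside, z up. Stands in the other outer back pocket of the rack and stays there
There are look-alikes about, which are no part of the job. What is shaped like the green_cap but purple or yellow is not meant. Leave any pink look-alike of the cup alone.

How it is judged:
On the way, in this order (a step that is already met when the one before it is completed fails the run):
1. both tall bottles stand upright on the steel tray, let go (x of blue_bottle in the frame of tray between -0.05 and 0.05 m and y of blue_bottle in the frame of tray between -0.1 and 0.1 m and z of blue_bottle in the frame of tray between -0.002 and 0.01 m and angle between each of blue_bottle, brown_bottle's own z axis and vertical below 0.1 rad and contact force between the fingers and blue_bottle below 0.2 N and x of brown_bottle in the frame of tray between -0.05 and 0.05 m and y of brown_bottle in the frame of tray between -0.1 and 0.1 m and z of brown_bottle in the frame of tray between -0.002 and 0.01 m and contact force between the fingers and brown_bottle below 0.2 N), for 0.2 s.
2. with both tall bottles still on the tray, the blue-capped bottle stands in the middle back pocket and the green-capped one in the cup, both let go (all of step 1 and x of blue_cap in the frame of rack between 0.031 and 0.055 m and y of blue_cap in the frame of rack between -0.018 and 0.018 m and z of blue_cap in the frame of rack between 0 and 0.01 m and angle between each of blue_cap, green_cap's own z axis and vertical below 0.1 rad and contact force between the fingers and blue_cap below 0.2 N and horizontal distance between green_cap and cup below 0.012 m and z of green_cap in the frame of cup between 0 and 0.01 m and contact force between the fingers and green_cap below 0.2 N), for 0.2 s.
At the end, for the whole second after the job is handed in: Green-capped bottle on the floor of the cup (within 12 mm of its centre), blue-capped one on the floor of the middle back pocket, each tall bottle and the red-capped one within 20 mm of where it started; all upright, let go and at rest (x of blue_cap in the frame of rack between 0.031 and 0.055 m and y of blue_cap in the frame of rack between -0.018 and 0.018 m and z of blue_cap in the frame of rack between 0 and 0.01 m and angle between each of blue_cap, green_cap, red_cap, blue_bottle, brown_bottle's own z axis and vertical below 0.1 rad and contact force between the fingers and blue_cap below 0.2 N and horizontal distance between green_cap and cup below 0.012 m and z of green_cap in the frame of cup between 0 and 0.01 m and contact force between the fingers and green_cap below 0.2 N and distance of each of red_cap, blue_bottle, brown_bottle from where it was at the start of the episode below 0.02 m and contact force between the fingers and blue_bottle below 0.2 N and contact force between the fingers and brown_bottle below 0.2 N and linear speed of each of blue_bottle, brown_bottle, green_cap, blue_cap, red_cap below 0.02 m/s); the robot touches nothing.
It fails at once if a bottle is knocked over (tilted more than 0.6 rad) (angle between any of blue_bottle, brown_bottle, green_cap, blue_cap, red_cap's own z axis and vertical above 0.6 rad).
It fails at once if the red-capped bottle is taken from its pocket (moved more than 30 mm) (distance of red_cap from where it was at the start of the episode above 0.03 m).
It also fails if it takes over 106 s, if anything falls off the work surface, if the arm or the gripper's body presses on something with over 40 N, if the wrist force passes 120 N, or if a joint passes its speed limit or range.

### The arm

A 6-joint arm with a two-finger parallel gripper is mounted at the origin on a cart in front of the work surface, level with it; the furniture and walls round the work are solid. World frame = base frame: x ahead of the robot, y to its left, z up, the work surface at z = 0. Lengths are in m, angles in rad, forces in N, time in s.
With the tool pointing down it reaches from about 0.25 to 0.775 m from the base axis. Payload 4 kg.
Tool frame: the origin (TCP) lies at the very end of the fingers, on their centre line; the grasp point (between the pads) lies 19 mm behind it; z points along the fingers, y is the line along which they close (so a half turn about z gives the same grasp; the last joint's range is limited). The gripper opens to 94 mm and grips with 3 to 60 N. Pads are 16 mm wide; open, the fingers measure 119 mm over their backs; the gripper's body (75 mm by 177 mm) begins 78 mm behind the grasp point.
Start: joints at [1.202, 0.087, 1.371, -0, 1.684, -0.103], TCP at [0.144, 0.531, 0.206] pointing down, gripper open.
Joint ranges: [-3.1, 3.1], [-0.76, 2.03], [0.27, 2.55], [-1.08, 4.22], [0.17, 2.65], [-2.57, 2.57]. Speed limits (rad/s): [2.79, 2.79, 3.14, 3.14, 3.14, 3.14].

### API

Orientations are given as a rotation vector (axis times angle).
In Python, from rig import robot, vision gives the robot as it stands.
- The arm moves only by the shell command python3 -m crank 'ROWS' [FORCE]. ROWS is JSON, a list of rows, each an object of numbers: "x", "y", "z": the shift along the tool's x, y, z in cm; "twist": the turn about the tool's z in degrees; "fingers": the closure, from 0 (fully open) to 1 (shut). A call has 1 to 5 rows; each row is the pose to reach, as a shift and turn from the pose commanded when the call began, along the tool's axes at that moment; what a row does not reach only later rows make up. A row lasts 1/12 s, in which the tool goes at most 41.7 mm and 7.16 degrees, less where a joint would pass 70% of its speed; a pose out of reach is approached as far as the arm can. A call with a gripper value outside its range is refused whole. The fingers move at their own pace and stop on an object; FORCE is the grip in N (left out, the last holds). Time passes only in rows, so rows that repeat a pose let the fingers close. It gives the time, the measured TCP pose, the force, the opening and the grip force at its end, in the units of the state.
- robot.get_obs(): the state, without advancing time (a new reading comes with each control period).
- vision.capture(name): name is "side" or "top"; returns the picture (400x640x3 uint8, red, green, blue); there is no depth.
- vision.calibration(name): a dict with "camera_matrix" (3x3 intrinsics, pixels), "R" (3x3) and "t" (3): a world point X has camera coordinates R X + t. Camera axes: x right, y down, z forward; pixel columns grow to the right and rows downward; lengths in m; the calibration is good to about 2 mm. A picture is of the moment at which its call begins. calibration takes no time and is no camera call.
- robot.close_job(): hands the job in; it is judged then, once.
The state is a dict: "t": time; "joint_positions": joint angles; "joint_vel": joint speeds; "effort": joint torques, N m; "ee_pos": TCP position; "tcp_rot": TCP orientation; "contact_force": force on the tool from outside, world axes, zero at the start; "torque": the same for the moment, N m; "width": opening from 0.0 (shut) to 1.0 (fully open); "grasp_force": force on a finger pad.
Only numpy, scipy, OpenCV 4.12 (cv2) and the standard library are available. Lean on these libraries where they do the work, as an engineer would, in place of code of your own. Each camera call takes 0.05 s, during which the arm holds its last target. There are 200 camera calls.

## Working session

There is one attempt and no reset: what is moved stays moved. The work goes in short steps, Python scripts to look and compute and a shell command to move; the robot and the scene stay as the last step left them, time stands still between calls to the robot, and variables do not carry over. Pictures are saved under pics/ and viewed, at most 14 in all, crops included, and the job is handed in when it is done.

```bash
mkdir -p pics; ls
python3 - <<'E'
from rig import robot, vision
import cv2
for n in("top","side"):
    cv2.imwrite(f"pics/{n}0.png",vision.capture(n)[:,:,::-1]); c=vision.calibration(n); print(n,c)
print(robot.get_obs())
E
```

```text
pics
top {'camera_matrix': array([[456.31855927,   0.        , 316.1522505 ],
       [  0.        , 456.31855927, 199.99076046],
       [  0.        ,   0.        ,   1.        ]]), 'R': array([[-0.0272182 , -0.99958532,  0.00940022],
       [-0.99595922,  0.02631197, -0.08586564],
       [ 0.0855827 , -0.01169935, -0.99626238]]), 't': array([0.00456263, 0.57243077, 1.03071481])}
side {'camera_matrix': array([[364.46271858,   0.        , 321.28314144],
       [  0.        , 364.46271858, 199.11193706],
       [  0.        ,   0.        ,   1.        ]]), 'R': array([[ 0.95655034, -0.29155983, -0.00207933],
       [-0.14667267, -0.47501615, -0.86766744],
       [ 0.25198925,  0.83027256, -0.49714072]]), 't': array([-0.54163212,  0.13415316,  0.84917343])}
{'t': 0.1, 'joint_positions': array([ 1.20190476e+00,  8.79084473e-02,  1.37204144e+00, -1.82301628e-05,
        1.68360834e+00, -1.03100781e-01]), 'joint_vel': array([ 1.36895844e-03, -2.08662541e-03, -4.44964819e-03,  6.12044354e-05,
        1.37902498e-03,  3.14277932e-04]), 'effort': array([ 1.90663610e-03, -3.41251945e+01, -3.03302193e+01,  7.20031606e-02,
        3.04565567e-02, -8.82922177e-05]), 'ee_pos': array([0.1443086 , 0.53023826, 0.20443757]), 'tcp_rot': array([-4.16219762e-01, -3.11345142e+00,  3.00815717e-03]), 'contact_force': array([ 0.19311383, -0.20822529,  0.31476123]), 'torque': array([0.02230682, 0.02851124, 0.02100532]), 'grasp_force': 0.0, 'width': 1.0007355012216068}
```

View pics/top0.png

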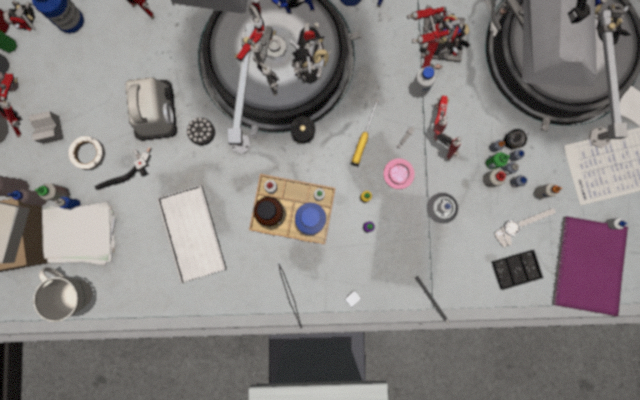

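View pics/side0.png

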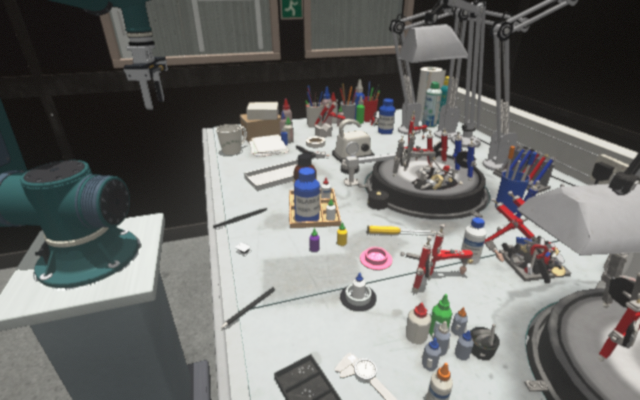

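The top view shows the rack around (292,208): brown bottle at (269,211) and blue at (310,219). Small caps are at (270,185) and (319,194). The tray is at (193,233) on the left. The metal cup is at (443,207), and the pink look-alike is at (399,173). Next I'll enlarge to tell the red cap from the green one.

Run:
```python
import cv2,numpy as np
a=cv2.imread("pics/top0.png"); 
c1=cv2.resize(a[165:255,240:345],None,fx=5,fy=5,interpolation=cv2.INTER_CUBIC)
c2=cv2.resize(a[180:235,415:470],None,fx=4.9,fy=4.9,interpolation=cv2.INTER_CUBIC)
o=np.zeros((450,800,3),np.uint8);o[:,:525]=c1;o[:c2.shape[0],527:527+c2.shape[1]]=c2
cv2.imwrite("pics/crop1.png",o)
c3=cv2.resize(a[180:290,150:240],None,fx=5,fy=5,interpolation=cv2.INTER_CUBIC)
cv2.imwrite("pics/crop2.png",c3)
```

```text
(no output)
```

View pics/crop1.png

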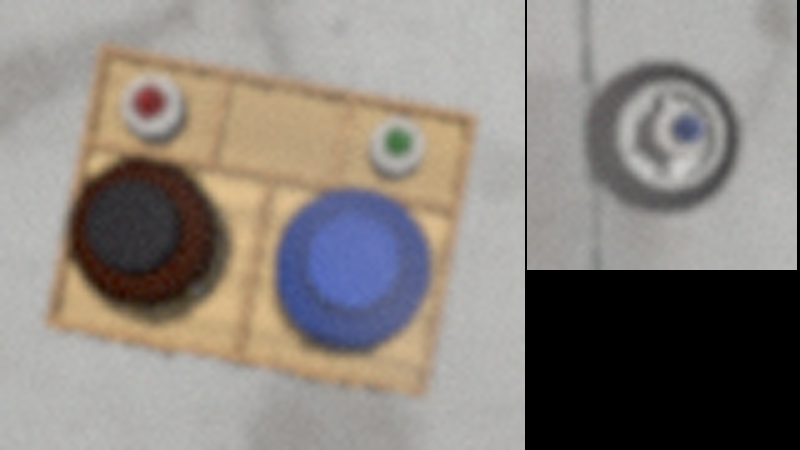

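View pics/crop2.png

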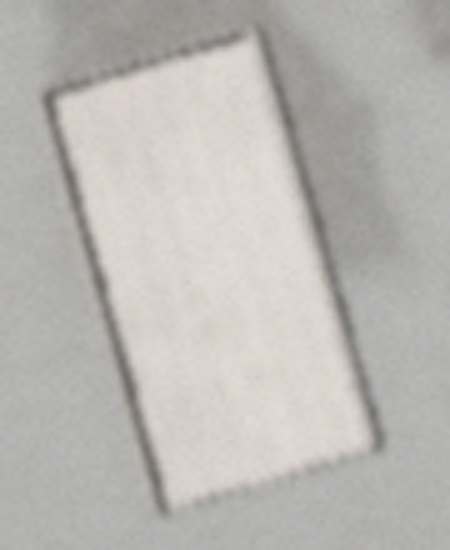

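The enlarged crop puts the red cap at (270,185), back-left, and stays. The green cap is at (319.5,193.5), back-right: it is white with a green cap inside the rack, so it is the one to move. The blue cap is in the aluminium cup at (447.5,206), and the middle pocket is empty. Brown stands front-left and blue front-right. Next I turn these pixels into positions.

```bash
cat > h.py <<'E'
import numpy as np, cv2
from rig import robot, vision
def cast(px,z,cam="top"):
    c=vision.calibration(cam); K,R,t=np.array(c["camera_matrix"]),np.array(c["R"]),np.array(c["t"])
    C=-R.T@t; d=R.T@np.linalg.inv(K)@np.array([*px,1.]); return C+d*(z-C[2])/d[2]
def proj(X,cam):
    c=vision.calibration(cam); p=np.array(c["camera_matrix"])@(np.array(c["R"])@X+c["t"]); return p[:2]/p[2]
def fit(w,m):   # 2D rigid m->w
    w=np.array(w);m=np.array(m);a=w-w.mean(0);b=m-m.mean(0)
    th=np.arctan2((b[:,0]*a[:,1]-b[:,1]*a[:,0]).sum(),(a*b).sum())
    R=np.array([[np.cos(th),-np.sin(th)],[np.sin(th),np.cos(th)]]);o=w.mean(0)-R@m.mean(0)
    return o,th,R,np.linalg.norm(w-(m@R.T+o),axis=1)
def blob(img,box,h,smin=80,vmin=30):
    x0,y0,x1,y1=box; H=cv2.cvtColor(img[y0:y1,x0:x1],cv2.COLOR_RGB2HSV).astype(int)
    d=np.abs((H[...,0]-h+90)%180-90); m=(d<15)&(H[...,1]>smin)&(H[...,2]>vmin)
    n,l,s,c=cv2.connectedComponentsWithStats(m.astype(np.uint8)); k=1+s[1:,4].argmax(); return c[k]+[x0,y0],s[k,4]
E
python3 - <<'E'
from h import *
P=lambda X,Y,ox,oy,f=5:((X+.5)/f-.5+ox,(Y+.5)/f-.5+oy)
w=[cast(P(X,Y,240,165),.018)[:2] for X,Y in((104,44),(476,118),(425,392),(48,325))]
o,th,R,r=fit(w,[(.067,.09),(.067,-.09),(-.067,-.09),(-.067,.09)]);print("rack",o,th,np.degrees(th),r)
for n,m in dict(mid=(.043,0),L=(.043,.059),Rt=(.043,-.059),FL=(-.022,.044),FR=(-.022,-.044)).items(): print(n,R@m+o)
w=[cast(P(X,Y,150,180),.019)[:2] for X,Y in((46,95),(258,30),(380,447),(163,515))]
o,th,R,r=fit(w,[(.052,.1025*-1)]*0 or [(-.052,.1025),(.052,.1025),(.052,-.1025),(-.052,-.1025)]);print("tray",o,np.degrees(th),r,R@(0,.048)+o,R@(0,-.048)+o)
im=cv2.cvtColor(cv2.imread("pics/top0.png"),cv2.COLOR_BGR2RGB)
print("cup",cast(P(142,136,415,180,4.9),.018),cast(P(135,137,415,180,4.9),.004))
for n,b,h,z in(("green",(310,185,330,202),60,.064),("red",(262,177,278,194),0,.071),("bluecap",(438,197,458,217),112,.064)):
    p,a=blob(im,b,h);print(n,p,a,cast(p,z))
print("brown",cast(P(133,225,240,165),.146),"blue",cast(P(352,262,240,165),.145))
si=cv2.cvtColor(cv2.imread("pics/side0.png"),cv2.COLOR_BGR2RGB)
for n,b,h,z in(("bluecap",(350,268,370,290),112,.06),("green",(320,195,345,215),60,.064),("blue",(290,160,325,180),112,.138)):
    try:p,a=blob(si,b,h);print("side",n,p,a,cast(p,z,"side"))
    except Exception as e:print(n,e)
E
```

```text
rack [0.5547905  0.04514173] -0.21297683002422754 -12.202673494463353 [0.00143824 0.0026563  0.00268332 0.00158294]
mid [0.59681896 0.0360528 ]
L [0.60928981 0.09371976]
Rt [ 0.5843481  -0.02161415]
FL [0.54258786 0.09279775]
FR [0.52398727 0.00678602]
tray [0.50263328 0.27751711] -74.35589770862649 [0.00222849 0.00193392 0.00202467 0.00176906] [0.54885513 0.29046084] [0.45641142 0.26457338]
cup [ 0.5478508  -0.30722893  0.018     ] [ 0.5483292  -0.30790994  0.004     ]
green [319.125 192.875] 8 [ 0.58470263 -0.01738419  0.064     ]
red [269.2173913  184.91304348] 23 [0.60461178 0.09276184 0.071     ]
bluecap [446. 206.] 1 [ 0.54787501 -0.29936272  0.064     ]
brown [0.54494315 0.09303509 0.146     ] blue [0.52750421 0.0041265  0.145     ]
side bluecap [359.03846154 277.34615385] 26 [ 0.54699905 -0.31168057  0.06      ]
side green [330.58823529 202.29411765] 17 [ 0.58184227 -0.03138214  0.064     ]
side blue [306.32160804 173.45226131] 199 [0.52814874 0.00306126 0.138     ]
```

Checks pass: the rack and tray corners fit to 2–3 mm, and the tall caps fall within 3–4 mm of their pocket centres. The small caps disagree between the two views, so I'll look closer at them in the side view.

Run:
```python
import cv2,numpy as np
a=cv2.imread("pics/side0.png"); f=lambda r:cv2.resize(r,None,fx=6,fy=6,interpolation=cv2.INTER_CUBIC)
c1=f(a[160:235,280:345]);c2=f(a[265:320,330:385])
o=np.zeros((450,730,3),np.uint8);o[:,:390]=c1;o[:330,392:722]=c2
cv2.imwrite("pics/crop3.png",o)
```

```text
(no output)
```

View pics/crop3.png

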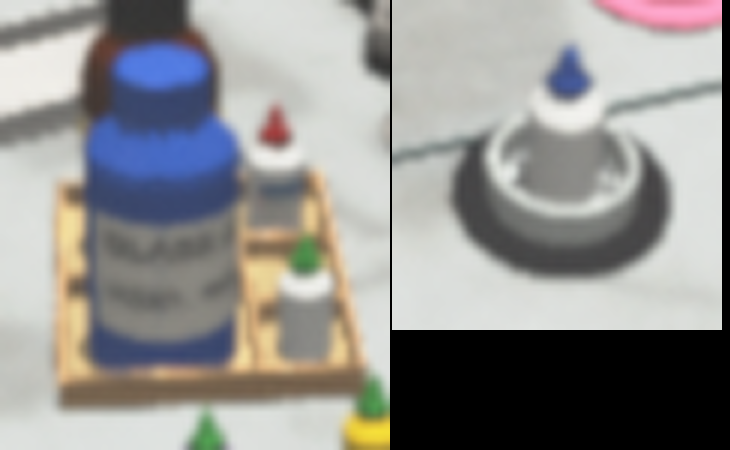

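The side crop shows the green tip at about (331,199) and the blue-capped tip at about (360,272) inside the cup. Blue's shoulder begins right under its cap, so the tall blue bottle must be gripped on the cap only.

Run:
```python
from h import *
P=lambda X,Y,ox,oy,f=5:((X+.5)/f-.5+ox,(Y+.5)/f-.5+oy)
print("green tip side",cast(P(307,236,280,160,6),.064,"side"),"body bottom",cast(P(305,358,280,160,6),.004,"side"))
print("green top", *[cast(P(398,142,240,165),z)[:2] for z in(.05,.06)])
print("bluecap tip side",cast(P(571-392,46,330,265,6),.064,"side"))
print("bluecap top", *[cast(P(160,128,415,180,4.9),z)[:2] for z in(.05,.06)])
print("cup rim side",cast(P(563-392,162,330,265,6),.018,"side"))
print("red top",cast(P(150,101,240,165),.06), "side",cast(P(277,105,280,160,6),.071,"side"))
print("brown side cap top c", cast(P(146,0,280,160,6),.14,"side"))
o=robot.get_obs();from scipy.spatial.transform import Rotation as Ro
print(Ro.from_rotvec(o["tcp_rot"]).as_matrix().round(3))
```

```text
green tip side [ 0.58771898 -0.01488205  0.064     ] body bottom [ 0.5858988  -0.01962215  0.004     ]
green top [ 0.58583477 -0.01780781] [ 0.58482301 -0.01761906]
bluecap tip side [ 0.55127326 -0.30256182  0.064     ]
bluecap top [ 0.54933419 -0.30640195] [ 0.54867819 -0.30340031]
cup rim side [ 0.54920204 -0.30672431  0.018     ]
red top [0.60618591 0.09289983 0.06      ] side [0.60967636 0.09792871 0.071     ]
brown side cap top c [0.54307337 0.08421057 0.14      ]
[[-0.965  0.263 -0.001]
 [ 0.263  0.965 -0.002]
 [ 0.    -0.002 -1.   ]]
```

```bash
cat >> h.py <<'E'
def d(x,y,z):
    from scipy.spatial.transform import Rotation as Ro
    o=robot.get_obs(); R=Ro.from_rotvec(o["tcp_rot"]).as_matrix()
    print("t",round(o["t"],2),"at",o["ee_pos"].round(4),"tool shift cm",(R.T@(np.array([x,y,z])-o["ee_pos"])*100).round(2),"F",o["contact_force"].round(1),"w",round(o["width"],3),"g",round(o["grasp_force"],1),"closing axis deg",round(np.degrees(np.arctan2(R[1,1],R[0,1])),1))
E
python3 -m crank '[{"x":-3.3,"y":-2.1,"fingers":0.36},{"x":-6.7,"y":-4.2,"fingers":0.36},{"x":-10,"y":-6.3,"fingers":0.36},{"x":-13.4,"y":-8.4,"fingers":0.36},{"x":-16.7,"y":-10.5,"fingers":0.36}]' 30
python3 -m crank '[{"x":-3.3,"y":-2.1,"fingers":0.36},{"x":-6.7,"y":-4.2,"fingers":0.36},{"x":-10,"y":-6.3,"fingers":0.36},{"x":-13.4,"y":-8.4,"fingers":0.36},{"x":-16.7,"y":-10.5,"fingers":0.36}]' 30
python3 -m crank '[{"x":-3.3,"y":-2.1,"fingers":0.36},{"x":-6.7,"y":-4.2,"fingers":0.36},{"x":-10,"y":-6.3,"fingers":0.36},{"x":-13.4,"y":-8.4,"fingers":0.36},{"x":-16.7,"y":-10.5,"fingers":0.36}]' 30
python3 -m crank '[{"fingers":0.36},{"fingers":0.36}]'
python3 -c "
from h import *
d(.545,.093,.126)"
```

```text
t 0.1 at [0.1443 0.5302 0.2044] tool shift cm [-50.15 -31.65   7.9 ] F [ 0.2 -0.2  0.3] w 1.001 g 0.0 closing axis deg 74.8invalid input at $[0]: expected keys x, y, z, twist, fingers
invalid input at $[0]: expected keys x, y, z, twist, fingers
invalid input at $[0]: expected keys x, y, z, twist, fingers
invalid input at $[0]: expected keys x, y, z, twist, fingers
```

All five keys are needed in every row.

```bash
python3 -m crank '[{"x":-3.3,"y":-2.1,"z":0,"twist":0,"fingers":0.36},{"x":-6.7,"y":-4.2,"z":0,"twist":0,"fingers":0.36},{"x":-10,"y":-6.3,"z":0,"twist":0,"fingers":0.36},{"x":-13.4,"y":-8.4,"z":0,"twist":0,"fingers":0.36},{"x":-16.7,"y":-10.5,"z":0,"twist":0,"fingers":0.36}]' 30
python3 -m crank '[{"x":-3.3,"y":-2.1,"z":0,"twist":0,"fingers":0.36},{"x":-6.7,"y":-4.2,"z":0,"twist":0,"fingers":0.36},{"x":-10,"y":-6.3,"z":0,"twist":0,"fingers":0.36},{"x":-13.4,"y":-8.4,"z":0,"twist":0,"fingers":0.36},{"x":-16.7,"y":-10.5,"z":0,"twist":0,"fingers":0.36}]' 30
python3 -m crank '[{"x":-3.3,"y":-2.1,"z":0,"twist":0,"fingers":0.36},{"x":-6.7,"y":-4.2,"z":0,"twist":0,"fingers":0.36},{"x":-10,"y":-6.3,"z":0,"twist":0,"fingers":0.36},{"x":-13.4,"y":-8.4,"z":0,"twist":0,"fingers":0.36},{"x":-16.7,"y":-10.5,"z":0,"twist":0,"fingers":0.36}]' 30
python3 -m crank '[{"x":0,"y":0,"z":0,"twist":0,"fingers":0.36},{"x":0,"y":0,"z":0,"twist":0,"fingers":0.36}]'
python3 -c "
from h import *
d(.545,.093,.126)"
```

```text
t: 0.52
ee_pos: [0.2787, 0.3839, 0.2049]
tcp_rot: [-0.415, -3.114, 0.001]
contact_force: [1.0, -0.2, 0.8]
width: 0.682
grasp_force: 0.0
t: 0.93
ee_pos: [0.4124, 0.2385, 0.2051]
tcp_rot: [-0.416, -3.114, 0.0]
contact_force: [0.3, 0.9, 0.5]
width: 0.638
grasp_force: 0.0
t: 1.35
ee_pos: [0.5459, 0.0933, 0.2049]
tcp_rot: [-0.417, -3.113, -0.0]
contact_force: [0.6, 1.0, -0.6]
width: 0.641
grasp_force: 0.0
t: 1.52
ee_pos: [0.5455, 0.0936, 0.2041]
tcp_rot: [-0.421, -3.11, 0.0]
contact_force: [-0.5, 1.6, -0.2]
width: 0.641
grasp_force: 0.0
t 1.52 at [0.5455 0.0936 0.2041] tool shift cm [ 0.01 -0.07  7.81] F [-0.5  1.6 -0.2] w 0.641 g 0.0 closing axis deg 74.6
```

```bash
python3 -m crank '[{"x":0,"y":0,"z":3,"twist":0,"fingers":0.36},{"x":0,"y":0,"z":5,"twist":0,"fingers":0.36},{"x":0,"y":0,"z":6.3,"twist":0,"fingers":0.36},{"x":0,"y":0,"z":7.2,"twist":0,"fingers":0.36},{"x":0,"y":0,"z":7.8,"twist":0,"fingers":0.36}]' 30
python3 -m crank '[{"x":0,"y":0,"z":0,"twist":0,"fingers":0.7},{"x":0,"y":0,"z":0,"twist":0,"fingers":0.7},{"x":0,"y":0,"z":0,"twist":0,"fingers":0.7},{"x":0,"y":0,"z":0,"twist":0,"fingers":0.7},{"x":0,"y":0,"z":0,"twist":0,"fingers":0.7}]' 30
python3 -c "
from h import *
d(.545,.093,.126)
cv2.imwrite('pics/s1.png',cv2.resize(vision.capture('side')[100:240,230:400,::-1],None,fx=4,fy=4))"
```

```text
t: 1.93
ee_pos: [0.5437, 0.0964, 0.1263]
tcp_rot: [-0.413, -3.112, -0.0]
contact_force: [0.3, -0.5, -0.7]
width: 0.637
grasp_force: 0.0
t: 2.35
ee_pos: [0.546, 0.0955, 0.1289]
tcp_rot: [0.416, 3.111, 0.002]
contact_force: [0.3, 1.6, 1.4]
width: 0.396
grasp_force: 30.0
t 2.35 at [0.546  0.0955 0.1289] tool shift cm [ 0.03 -0.27  0.29] F [0.3 1.6 1.4] w 0.396 g 30.0 closing axis deg 74.8
```

View pics/s1.png

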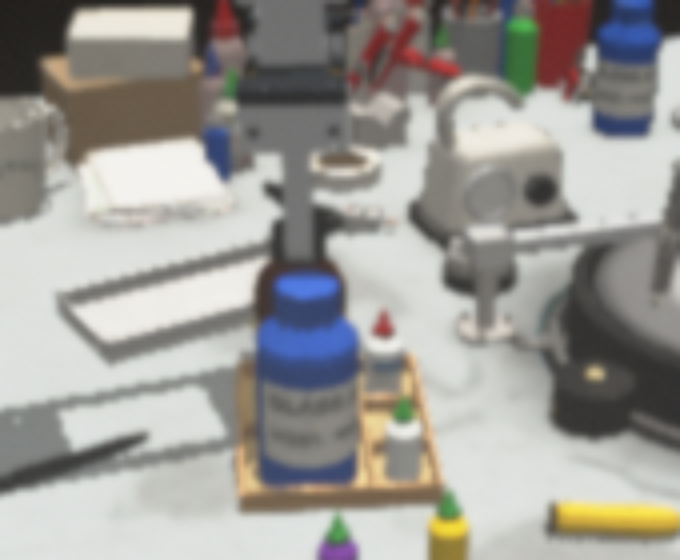

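Brown is gripped: 37 mm opening against a 38 mm cap. Next I lift it and carry it to the far tray spot.

```bash
python3 -m crank '[{"x":0,"y":0,"z":-1,"twist":0,"fingers":0.7},{"x":0,"y":0,"z":-2.5,"twist":0,"fingers":0.7},{"x":0,"y":0,"z":-4,"twist":0,"fingers":0.7},{"x":0.3,"y":1,"z":-4.5,"twist":0,"fingers":0.7},{"x":0.8,"y":3,"z":-4.5,"twist":0,"fingers":0.7}]' 30
python3 -m crank '[{"x":0.7,"y":3,"z":0,"twist":0,"fingers":0.7},{"x":1.5,"y":6,"z":0,"twist":0,"fingers":0.7},{"x":2.3,"y":9,"z":0,"twist":0,"fingers":0.7},{"x":3,"y":12,"z":0,"twist":0,"fingers":0.7},{"x":3.6,"y":14.5,"z":0,"twist":0,"fingers":0.7}]'
python3 -m crank '[{"x":0.3,"y":1.1,"z":0,"twist":0,"fingers":0.7},{"x":0.3,"y":1.5,"z":0,"twist":0,"fingers":0.7},{"x":0.3,"y":1.5,"z":0,"twist":0,"fingers":0.7},{"x":0.3,"y":1.5,"z":1.5,"twist":0,"fingers":0.7},{"x":0.3,"y":1.5,"z":2.5,"twist":0,"fingers":0.7}]'
python3 -m crank '[{"x":0,"y":0,"z":0.8,"twist":0,"fingers":0.7},{"x":0,"y":0,"z":1.4,"twist":0,"fingers":0.7},{"x":0,"y":0,"z":1.8,"twist":0,"fingers":0.7},{"x":0,"y":0,"z":2,"twist":0,"fingers":0.7},{"x":0,"y":0,"z":2.1,"twist":0,"fingers":0.7}]'
python3 -c "
from h import *
d(.549,.2905,.1265)"
```

```text
t: 2.82
ee_pos: [0.5464, 0.1252, 0.1746]
tcp_rot: [0.421, 3.11, -0.0]
contact_force: [0.6, 0.1, -2.7]
width: 0.397
grasp_force: 30.0
t: 3.23
ee_pos: [0.5477, 0.2783, 0.1717]
tcp_rot: [-0.414, -3.113, -0.0]
contact_force: [0.3, 0.1, -3.0]
width: 0.4
grasp_force: 30.0
t: 3.65
ee_pos: [0.5501, 0.2894, 0.1472]
tcp_rot: [0.419, 3.113, -0.001]
contact_force: [0.3, -0.8, -3.3]
width: 0.398
grasp_force: 30.0
t: 4.07
ee_pos: [0.5499, 0.2901, 0.1279]
tcp_rot: [0.417, 3.113, -0.001]
contact_force: [-1.8, -1.9, 5.0]
width: 0.399
grasp_force: 30.0
t 4.07 at [0.5499 0.2901 0.1279] tool shift cm [0.1  0.01 0.14] F [-1.8 -1.9  5. ] w 0.399 g 30.0 closing axis deg 74.7
```

```bash
python3 -m crank '[{"x":0,"y":0,"z":0,"twist":0,"fingers":0.36},{"x":0,"y":0,"z":0,"twist":0,"fingers":0.36},{"x":0,"y":0,"z":0,"twist":0,"fingers":0.36},{"x":0,"y":0,"z":-0.5,"twist":0,"fingers":0.36},{"x":0,"y":0,"z":-3.3,"twist":0,"fingers":0.36}]' 30
python3 -m crank '[{"x":0,"y":0,"z":-4,"twist":0,"fingers":0.36},{"x":-0.7,"y":-3.5,"z":-4,"twist":0,"fingers":0.36},{"x":-1.5,"y":-7.5,"z":-4,"twist":0,"fingers":0.36},{"x":-2.2,"y":-11.4,"z":-4,"twist":0,"fingers":0.36},{"x":-3,"y":-15.3,"z":-4,"twist":0,"fingers":0.36}]'
python3 -m crank '[{"x":-0.7,"y":-3.9,"z":0,"twist":0,"fingers":0.36},{"x":-1.4,"y":-7.8,"z":0,"twist":0,"fingers":0.36},{"x":-2,"y":-11,"z":0,"twist":0,"fingers":0.36},{"x":-2.5,"y":-13,"z":0,"twist":0,"fingers":0.36},{"x":-2.5,"y":-13,"z":0,"twist":0,"fingers":0.36}]'
python3 -c "
from h import *
d(.5275,.0037,.130)
cv2.imwrite('pics/s2.png',cv2.resize(vision.capture('side')[100:240,230:400,::-1],None,fx=4,fy=4))"
```

```text
t: 4.48
ee_pos: [0.5469, 0.2898, 0.1541]
tcp_rot: [-0.415, -3.104, 0.008]
contact_force: [0.4, -0.4, -0.6]
width: 0.638
grasp_force: 0.0
t: 4.9
ee_pos: [0.5384, 0.1343, 0.2004]
tcp_rot: [0.414, 3.112, 0.001]
contact_force: [0.6, -0.7, 0.5]
width: 0.64
grasp_force: 0.0
t: 5.32
ee_pos: [0.5285, -0.0005, 0.2002]
tcp_rot: [0.424, 3.111, -0.002]
contact_force: [0.4, -0.4, -0.2]
width: 0.645
grasp_force: 0.0
t 5.32 at [ 5.285e-01 -5.000e-04  2.002e-01] tool shift cm [0.22 0.39 7.02] F [ 0.4 -0.4 -0.2] w 0.645 g 0.0 closing axis deg 74.5
```

View pics/s2.png

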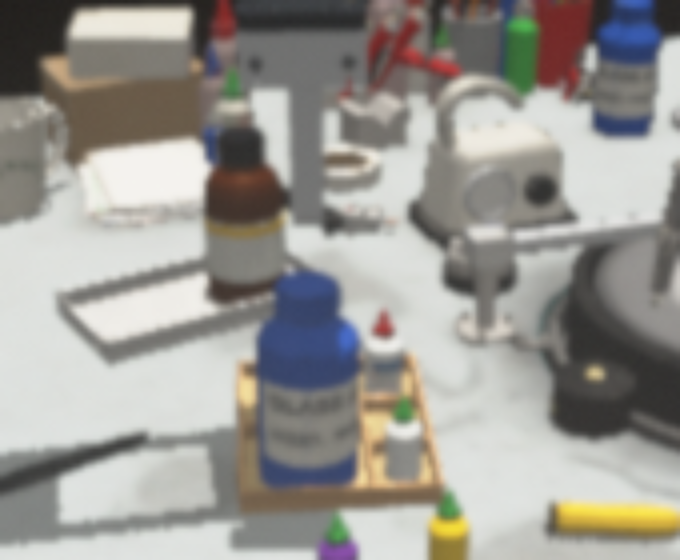

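Brown stands upright on the tray's far end. I'm lowering onto the blue cap.

```bash
python3 -m crank '[{"x":0,"y":0,"z":3,"twist":0,"fingers":0.36},{"x":0,"y":0,"z":5,"twist":0,"fingers":0.36},{"x":0,"y":0,"z":6,"twist":0,"fingers":0.36},{"x":0,"y":0,"z":6.6,"twist":0,"fingers":0.36},{"x":0,"y":0,"z":7,"twist":0,"fingers":0.36}]' 35
python3 -m crank '[{"x":0,"y":0,"z":0,"twist":0,"fingers":0.7},{"x":0,"y":0,"z":0,"twist":0,"fingers":0.7},{"x":0,"y":0,"z":0,"twist":0,"fingers":0.7},{"x":0,"y":0,"z":0,"twist":0,"fingers":0.7},{"x":0,"y":0,"z":0,"twist":0,"fingers":0.7}]' 35
python3 -m crank '[{"x":0,"y":0,"z":-0.5,"twist":0,"fingers":0.7},{"x":0,"y":0,"z":-1,"twist":0,"fingers":0.7},{"x":0,"y":0,"z":-2,"twist":0,"fingers":0.7},{"x":0,"y":0,"z":-3,"twist":0,"fingers":0.7},{"x":0,"y":0,"z":-4.5,"twist":0,"fingers":0.7}]'
python3 -c "
from h import *
d(.4564,.2646,.130)"
```

```text
t: 5.78
ee_pos: [0.5285, 0.0043, 0.1291]
tcp_rot: [-0.414, -3.114, -0.001]
contact_force: [0.3, -0.0, -0.2]
width: 0.637
grasp_force: 0.0
t: 6.2
ee_pos: [0.5293, 0.0037, 0.1308]
tcp_rot: [0.416, 3.111, 0.002]
contact_force: [-0.3, 0.9, 1.9]
width: 0.445
grasp_force: 35.0
t: 6.62
ee_pos: [0.5277, 0.0032, 0.1743]
tcp_rot: [-0.416, -3.111, 0.0]
contact_force: [0.5, -0.2, -2.5]
width: 0.442
grasp_force: 34.9
t 6.62 at [0.5277 0.0032 0.1743] tool shift cm [13.74 23.34  4.45] F [ 0.5 -0.2 -2.5] w 0.442 g 34.9 closing axis deg 74.8
```

Blue is lifted, with a load of about 2.7 N. I'm carrying it to the near tray spot.

```bash
python3 -m crank '[{"x":0.6,"y":1,"z":0,"twist":0,"fingers":0.7},{"x":1.8,"y":3,"z":0,"twist":0,"fingers":0.7},{"x":3.3,"y":5.6,"z":0,"twist":0,"fingers":0.7},{"x":4.8,"y":8.2,"z":0,"twist":0,"fingers":0.7},{"x":6.3,"y":10.8,"z":0,"twist":0,"fingers":0.7}]'
python3 -m crank '[{"x":1.5,"y":2.6,"z":0,"twist":0,"fingers":0.7},{"x":3,"y":5.2,"z":0,"twist":0,"fingers":0.7},{"x":4.5,"y":7.8,"z":0,"twist":0,"fingers":0.7},{"x":6,"y":10.2,"z":0,"twist":0,"fingers":0.7},{"x":7,"y":11.8,"z":0,"twist":0,"fingers":0.7}]'
python3 -m crank '[{"x":0.4,"y":0.7,"z":0,"twist":0,"fingers":0.7},{"x":0.4,"y":0.7,"z":0,"twist":0,"fingers":0.7},{"x":0.4,"y":0.7,"z":1,"twist":0,"fingers":0.7},{"x":0.4,"y":0.7,"z":2,"twist":0,"fingers":0.7},{"x":0.4,"y":0.7,"z":3,"twist":0,"fingers":0.7}]'
python3 -m crank '[{"x":0,"y":0,"z":0.6,"twist":0,"fingers":0.7},{"x":0,"y":0,"z":1,"twist":0,"fingers":0.7},{"x":0,"y":0,"z":1.3,"twist":0,"fingers":0.7},{"x":0,"y":0,"z":1.5,"twist":0,"fingers":0.7},{"x":0,"y":0,"z":1.6,"twist":0,"fingers":0.7}]'
python3 -c "
from h import *
d(.4564,.2646,.130)"
```

```text
t: 7.03
ee_pos: [0.4952, 0.1258, 0.1745]
tcp_rot: [-0.417, -3.114, -0.001]
contact_force: [0.5, 0.4, -3.1]
width: 0.444
grasp_force: 34.9
t: 7.45
ee_pos: [0.4577, 0.2595, 0.1744]
tcp_rot: [-0.412, -3.113, -0.003]
contact_force: [0.0, 0.1, -4.0]
width: 0.439
grasp_force: 34.9
t: 7.87
ee_pos: [0.4576, 0.2628, 0.143]
tcp_rot: [-0.419, -3.113, 0.001]
contact_force: [-0.3, 1.1, -3.6]
width: 0.446
grasp_force: 34.9
t: 8.28
ee_pos: [0.4579, 0.2636, 0.1297]
tcp_rot: [0.417, 3.112, -0.001]
contact_force: [-1.3, -0.9, 4.3]
width: 0.447
grasp_force: 34.9
t 8.28 at [0.4579 0.2636 0.1297] tool shift cm [ 0.17  0.05 -0.03] F [-1.3 -0.9  4.3] w 0.447 g 34.9 closing axis deg 74.7
```

```bash
python3 -m crank '[{"x":0,"y":0,"z":0,"twist":0,"fingers":0.36},{"x":0,"y":0,"z":0,"twist":0,"fingers":0.36},{"x":0,"y":0,"z":0,"twist":0,"fingers":0.36},{"x":0,"y":0,"z":-0.5,"twist":0,"fingers":0.36},{"x":0,"y":0,"z":-3.1,"twist":0,"fingers":0.36}]' 30
python3 -m crank '[{"x":0,"y":0,"z":-4,"twist":0,"fingers":0.36},{"x":-0.9,"y":-2,"z":-4,"twist":0,"fingers":0.36},{"x":-2.5,"y":-5.5,"z":-4,"twist":0,"fingers":0.36},{"x":-4.1,"y":-9,"z":-4,"twist":0,"fingers":0.36},{"x":-5.6,"y":-12.4,"z":-4,"twist":0,"fingers":0.36}]'
python3 -m crank '[{"x":-1.6,"y":-3.6,"z":0,"twist":0,"fingers":0.36},{"x":-3.3,"y":-7.2,"z":0,"twist":0,"fingers":0.36},{"x":-5,"y":-10.8,"z":0,"twist":0,"fingers":0.36},{"x":-6.6,"y":-14.4,"z":0,"twist":0,"fingers":0.36},{"x":-8.2,"y":-18,"z":0,"twist":0,"fingers":0.36}]'
python3 -m crank '[{"x":-1.6,"y":-3.6,"z":0,"twist":0,"fingers":0.36},{"x":-3.3,"y":-7.2,"z":0,"twist":0,"fingers":0.36},{"x":-5,"y":-10.8,"z":0,"twist":0,"fingers":0.36},{"x":-6.6,"y":-14.4,"z":0,"twist":0,"fingers":0.36},{"x":-8.2,"y":-18,"z":0,"twist":0,"fingers":0.36}]'
python3 -m crank '[{"x":-1,"y":-2.2,"z":0,"twist":0,"fingers":0.36},{"x":-1.9,"y":-4,"z":0,"twist":0,"fingers":0.36},{"x":-1.9,"y":-4,"z":0,"twist":0,"fingers":0.36},{"x":-1.9,"y":-4,"z":0,"twist":0,"fingers":0.36}]'
python3 -c "
from h import *
d(.55,-.304,.022)
import numpy as np
s=vision.capture('side')[:,:,::-1]; o=np.hstack([cv2.resize(s[100:240,200:350],None,fx=2.6,fy=2.6),cv2.resize(s[180:320,300:450],None,fx=2.6,fy=2.6)])
cv2.imwrite('pics/s3.png',o)
t=vision.capture('top');cv2.imwrite('pics/t3.png',t[:,:,::-1])"
```

```text
t: 8.7
ee_pos: [0.4549, 0.2631, 0.1554]
tcp_rot: [-0.415, -3.106, 0.007]
contact_force: [0.4, -0.4, -0.7]
width: 0.64
grasp_force: 0.0
t: 9.12
ee_pos: [0.4793, 0.1288, 0.2005]
tcp_rot: [0.413, 3.112, 0.001]
contact_force: [0.6, -0.4, -0.2]
width: 0.637
grasp_force: 0.0
t: 9.53
ee_pos: [0.511, -0.0673, 0.2003]
tcp_rot: [0.416, 3.112, 0.0]
contact_force: [0.4, 0.4, 0.2]
width: 0.638
grasp_force: 0.0
t: 9.95
ee_pos: [0.5429, -0.2627, 0.2001]
tcp_rot: [0.416, 3.113, -0.0]
contact_force: [0.5, 1.1, -0.3]
width: 0.64
grasp_force: 0.0
t: 10.28
ee_pos: [0.5504, -0.3049, 0.1992]
tcp_rot: [-0.419, -3.113, -0.001]
contact_force: [0.3, 0.5, 0.5]
width: 0.638
grasp_force: 0.0
t 10.28 at [ 0.5504 -0.3049  0.1992] tool shift cm [ 0.05  0.06 17.72] F [0.3 0.5 0.5] w 0.638 g 0.0 closing axis deg 74.7
```

View pics/s3.png

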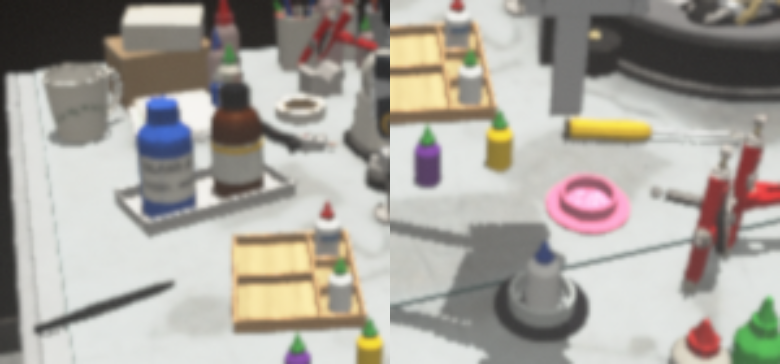

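Both tall bottles stand on the tray, and the gripper is above the cup with the blue cap between its fingers. I'm going down.

```bash
python3 -m crank '[{"x":0,"y":0,"z":3.5,"twist":0,"fingers":0.36},{"x":0,"y":0,"z":7,"twist":0,"fingers":0.36},{"x":0,"y":0,"z":10.5,"twist":0,"fingers":0.36},{"x":0,"y":0,"z":12.5,"twist":0,"fingers":0.36},{"x":0,"y":0,"z":14,"twist":0,"fingers":0.36}]' 12
python3 -m crank '[{"x":0,"y":0,"z":1.5,"twist":0,"fingers":0.36},{"x":0,"y":0,"z":2.5,"twist":0,"fingers":0.36},{"x":0,"y":0,"z":3.2,"twist":0,"fingers":0.36},{"x":0,"y":0,"z":3.6,"twist":0,"fingers":0.36},{"x":0,"y":0,"z":3.8,"twist":0,"fingers":0.36}]' 12
python3 -m crank '[{"x":0,"y":0,"z":0,"twist":0,"fingers":0.85},{"x":0,"y":0,"z":0,"twist":0,"fingers":0.85},{"x":0,"y":0,"z":0,"twist":0,"fingers":0.85},{"x":0,"y":0,"z":0,"twist":0,"fingers":0.85},{"x":0,"y":0,"z":0,"twist":0,"fingers":0.85}]' 12
python3 -c "
from h import *
d(.55,-.304,.022)"
```

```text
t: 10.8
ee_pos: [0.5491, -0.3012, 0.0565]
tcp_rot: [-0.412, -3.11, -0.004]
contact_force: [-0.1, 0.4, -0.5]
width: 0.641
grasp_force: 0.0
t: 11.22
ee_pos: [0.5507, -0.3037, 0.0216]
tcp_rot: [0.415, 3.114, -0.0]
contact_force: [0.8, -0.1, 0.4]
width: 0.638
grasp_force: 0.0
t: 11.63
ee_pos: [0.5507, -0.3045, 0.0221]
tcp_rot: [0.416, 3.113, -0.001]
contact_force: [-0.3, -0.4, 0.8]
width: 0.319
grasp_force: 0.0
t 11.63 at [ 0.5507 -0.3045  0.0221] tool shift cm [0.08 0.03 0.01] F [-0.3 -0.4  0.8] w 0.319 g 0.0 closing axis deg 74.8
```

```bash
python3 -m crank '[{"x":0,"y":0,"z":0,"twist":0,"fingers":0.85},{"x":0,"y":0,"z":0,"twist":0,"fingers":0.85},{"x":0,"y":0,"z":0,"twist":0,"fingers":0.85}]' 12
python3 -m crank '[{"x":0,"y":0,"z":-0.5,"twist":0,"fingers":0.85},{"x":0,"y":0,"z":-2,"twist":0,"fingers":0.85},{"x":0,"y":0,"z":-4.5,"twist":0,"fingers":0.85},{"x":0,"y":0,"z":-7.5,"twist":0,"fingers":0.85},{"x":0,"y":0,"z":-10,"twist":0,"fingers":0.85}]' 12
python3 -c "
from h import *
d(.5968,.0361,.022)
t=vision.capture('top')
import cv2
cv2.imwrite('pics/t4.png',cv2.resize(t[165:255,240:345,::-1],None,fx=5,fy=5,interpolation=cv2.INTER_CUBIC))"
```

```text
t: 11.88
ee_pos: [0.5506, -0.3044, 0.0218]
tcp_rot: [0.416, 3.113, -0.0]
contact_force: [-0.7, 0.2, 0.8]
width: 0.259
grasp_force: 12.0
t: 12.3
ee_pos: [0.5503, -0.3042, 0.123]
tcp_rot: [0.416, 3.114, 0.0]
contact_force: [0.2, -0.5, 0.2]
width: 0.255
grasp_force: 12.0
t 12.3 at [ 0.5503 -0.3042  0.123 ] tool shift cm [ 4.46 34.06 10.1 ] F [ 0.2 -0.5  0.2] w 0.255 g 12.0 closing axis deg 74.8
```

View pics/t4.png

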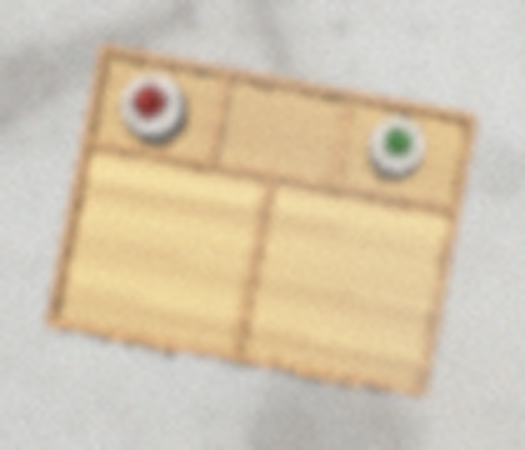

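The rack is clear. The middle pocket spans about (284,131) in the crop, which is px (296.3,190.8). I'll verify that and carry.

```bash
python3 -c "
from h import *
print(cast((296.3,190.8),.018),'expected mid .5968 .0361')"
python3 -m crank '[{"x":0.2,"y":2,"z":0,"twist":0,"fingers":0.85},{"x":0.6,"y":5.5,"z":0,"twist":0,"fingers":0.85},{"x":1.1,"y":9,"z":0,"twist":0,"fingers":0.85},{"x":1.6,"y":12.5,"z":0,"twist":0,"fingers":0.85},{"x":2.1,"y":16,"z":0,"twist":0,"fingers":0.85}]'
python3 -m crank '[{"x":0.5,"y":3.5,"z":0,"twist":0,"fingers":0.85},{"x":1,"y":7,"z":0,"twist":0,"fingers":0.85},{"x":1.5,"y":10.5,"z":0,"twist":0,"fingers":0.85},{"x":2,"y":14,"z":0,"twist":0,"fingers":0.85},{"x":2.2,"y":16.5,"z":0,"twist":0,"fingers":0.85}]'
python3 -m crank '[{"x":0.1,"y":1.2,"z":0,"twist":0,"fingers":0.85},{"x":0.1,"y":1.5,"z":0,"twist":0,"fingers":0.85},{"x":0.1,"y":1.5,"z":0,"twist":0,"fingers":0.85},{"x":0.1,"y":1.5,"z":0,"twist":0,"fingers":0.85}]'
python3 -c "
from h import *
d(.5968,.0361,.022)"
```

```text
[0.59562457 0.03479574 0.018     ] expected mid .5968 .0361
t: 12.77
ee_pos: [0.572, -0.143, 0.1213]
tcp_rot: [0.418, 3.114, 0.0]
contact_force: [-0.1, 0.3, -0.5]
width: 0.253
grasp_force: 12.0
t: 13.18
ee_pos: [0.594, 0.0238, 0.1214]
tcp_rot: [-0.413, -3.114, -0.002]
contact_force: [-0.7, -0.6, -0.2]
width: 0.258
grasp_force: 12.0
t: 13.52
ee_pos: [0.5972, 0.034, 0.1213]
tcp_rot: [-0.418, -3.113, 0.001]
contact_force: [0.8, -0.3, -0.0]
width: 0.252
grasp_force: 12.0
t 13.52 at [0.5972 0.034  0.1213] tool shift cm [0.09 0.2  9.93] F [ 0.8 -0.3 -0. ] w 0.252 g 12.0 closing axis deg 74.7
```

```bash
python3 -m crank '[{"x":0,"y":0,"z":2.5,"twist":0,"fingers":0.85},{"x":0,"y":0,"z":5,"twist":0,"fingers":0.85},{"x":0,"y":0,"z":7,"twist":0,"fingers":0.85},{"x":0,"y":0,"z":8,"twist":0,"fingers":0.85},{"x":0,"y":0,"z":8.6,"twist":0,"fingers":0.85}]'
python3 -m crank '[{"x":0,"y":0,"z":0.5,"twist":0,"fingers":0.85},{"x":0,"y":0,"z":0.9,"twist":0,"fingers":0.85},{"x":0,"y":0,"z":1.2,"twist":0,"fingers":0.85},{"x":0,"y":0,"z":1.4,"twist":0,"fingers":0.85},{"x":0,"y":0,"z":1.4,"twist":0,"fingers":0.85}]'
python3 -m crank '[{"x":0,"y":0,"z":0,"twist":0,"fingers":0.5},{"x":0,"y":0,"z":0,"twist":0,"fingers":0.5},{"x":0,"y":0,"z":0,"twist":0,"fingers":0.5},{"x":0,"y":0,"z":0,"twist":0,"fingers":0.5},{"x":0,"y":0,"z":0,"twist":0,"fingers":0.5}]'
python3 -m crank '[{"x":0,"y":0,"z":-1,"twist":0,"fingers":0.5},{"x":0,"y":0,"z":-3,"twist":0,"fingers":0.5},{"x":0,"y":0,"z":-6,"twist":0,"fingers":0.5},{"x":0,"y":0,"z":-9,"twist":0,"fingers":0.5},{"x":0,"y":0,"z":-10,"twist":0,"fingers":0.5}]'
python3 -c "
from h import *
d(.586,-.0175,.022)
s=vision.capture('side')[:,:,::-1]
cv2.imwrite('pics/s5.png',cv2.resize(s[150:240,270:380],None,fx=6,fy=6))"
```

```text
t: 13.93
ee_pos: [0.596, 0.0337, 0.0334]
tcp_rot: [-0.419, -3.11, 0.001]
contact_force: [0.0, -0.5, 0.4]
width: 0.257
grasp_force: 12.0
t: 14.35
ee_pos: [0.5977, 0.0354, 0.022]
tcp_rot: [0.416, 3.113, 0.0]
contact_force: [0.0, -0.7, -0.6]
width: 0.258
grasp_force: 12.0
t: 14.77
ee_pos: [0.5974, 0.0354, 0.0217]
tcp_rot: [0.416, 3.114, 0.0]
contact_force: [0.5, -0.6, 0.4]
width: 0.497
grasp_force: 0.0
t: 15.18
ee_pos: [0.6, 0.0353, 0.1278]
tcp_rot: [0.415, 3.105, 0.002]
contact_force: [0.7, -0.1, 1.8]
width: 0.501
grasp_force: 0.0
t 15.18 at [0.6    0.0353 0.1278] tool shift cm [ 0.06 -5.49 10.57] F [ 0.7 -0.1  1.8] w 0.501 g 0.0 closing axis deg 74.8
```

View pics/s5.png

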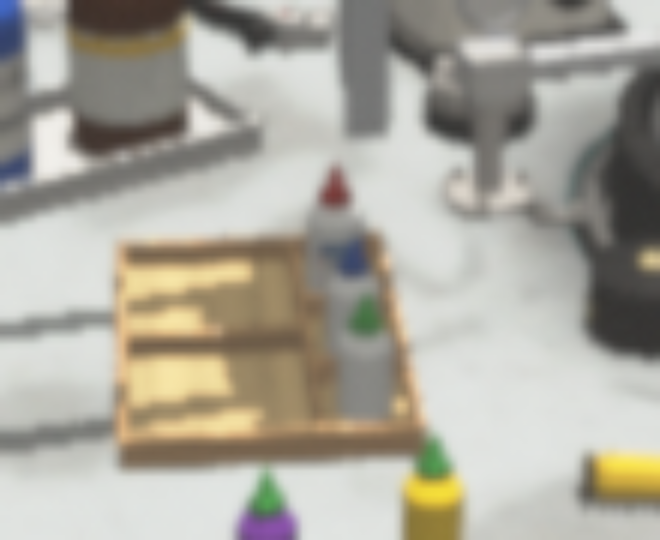

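Blue cap stands in the middle pocket. The green cap is the white bottle in the right pocket, as confirmed earlier. I'm moving to it.

```bash
python3 -m crank '[{"x":-0.2,"y":-3,"z":0,"twist":0,"fingers":0.55},{"x":-0.4,"y":-5.5,"z":0,"twist":0,"fingers":0.55},{"x":-0.4,"y":-5.5,"z":0,"twist":0,"fingers":0.55},{"x":-0.4,"y":-5.5,"z":2,"twist":0,"fingers":0.55},{"x":-0.4,"y":-5.5,"z":4,"twist":0,"fingers":0.55}]' 12
python3 -m crank '[{"x":0,"y":0,"z":2,"twist":0,"fingers":0.55},{"x":0,"y":0,"z":4,"twist":0,"fingers":0.55},{"x":0,"y":0,"z":5,"twist":0,"fingers":0.55},{"x":0,"y":0,"z":5.7,"twist":0,"fingers":0.55},{"x":0,"y":0,"z":6,"twist":0,"fingers":0.55}]' 12
python3 -m crank '[{"x":0,"y":0,"z":0,"twist":0,"fingers":0.85},{"x":0,"y":0,"z":0,"twist":0,"fingers":0.85},{"x":0,"y":0,"z":0,"twist":0,"fingers":0.85},{"x":0,"y":0,"z":0,"twist":0,"fingers":0.85},{"x":0,"y":0,"z":0,"twist":0,"fingers":0.85}]' 12
python3 -m crank '[{"x":0,"y":0,"z":-0.5,"twist":0,"fingers":0.85},{"x":0,"y":0,"z":-2,"twist":0,"fingers":0.85},{"x":0,"y":0,"z":-4.5,"twist":0,"fingers":0.85},{"x":0,"y":0,"z":-7.5,"twist":0,"fingers":0.85},{"x":0,"y":0,"z":-10,"twist":0,"fingers":0.85}]' 12
python3 -c "
from h import *
d(.5487,-.307,.022)"
```

```text
t: 15.65
ee_pos: [0.5873, -0.0189, 0.0814]
tcp_rot: [0.418, 3.111, 0.001]
contact_force: [-0.4, -0.6, -0.1]
width: 0.452
grasp_force: 0.0
t: 16.07
ee_pos: [0.5858, -0.0183, 0.0197]
tcp_rot: [-0.416, -3.111, -0.0]
contact_force: [0.0, 0.2, -0.3]
width: 0.454
grasp_force: 0.0
t: 16.48
ee_pos: [0.5877, -0.0188, 0.0228]
tcp_rot: [0.416, 3.111, 0.0]
contact_force: [0.3, 1.2, 2.1]
width: 0.256
grasp_force: 12.0
t: 16.9
ee_pos: [0.5866, -0.0188, 0.1234]
tcp_rot: [0.416, 3.113, 0.0]
contact_force: [1.2, -0.6, 0.2]
width: 0.259
grasp_force: 11.9
t 16.9 at [ 0.5866 -0.0188  0.1234] tool shift cm [ -3.91 -28.81  10.14] F [ 1.2 -0.6  0.2] w 0.259 g 11.9 closing axis deg 74.8
```

Green is gripped (24 mm). I'm carrying it to the cup.

```bash
python3 -m crank '[{"x":-0.2,"y":-1.5,"z":0,"twist":0,"fingers":0.85},{"x":-0.6,"y":-4.5,"z":0,"twist":0,"fingers":0.85},{"x":-1.1,"y":-8,"z":0,"twist":0,"fingers":0.85},{"x":-1.6,"y":-11.5,"z":0,"twist":0,"fingers":0.85},{"x":-2.1,"y":-15,"z":0,"twist":0,"fingers":0.85}]'
python3 -m crank '[{"x":-0.5,"y":-3.5,"z":0,"twist":0,"fingers":0.85},{"x":-1,"y":-7,"z":0,"twist":0,"fingers":0.85},{"x":-1.5,"y":-10.5,"z":0,"twist":0,"fingers":0.85},{"x":-1.8,"y":-13,"z":0,"twist":0,"fingers":0.85},{"x":-1.9,"y":-13.9,"z":0,"twist":0,"fingers":0.85}]'
python3 -m crank '[{"x":0,"y":0,"z":0,"twist":0,"fingers":0.85},{"x":0,"y":0,"z":0,"twist":0,"fingers":0.85},{"x":0,"y":0,"z":2,"twist":0,"fingers":0.85},{"x":0,"y":0,"z":4,"twist":0,"fingers":0.85},{"x":0,"y":0,"z":6,"twist":0,"fingers":0.85}]'
python3 -c "
from h import *
d(.5485,-.3073,.022)
s=vision.capture('side')[:,:,::-1]
cv2.imwrite('pics/s6.png',cv2.resize(s[240:320,310:410],None,fx=6,fy=6))"
```

```text
t: 17.32
ee_pos: [0.5672, -0.1702, 0.1221]
tcp_rot: [0.415, 3.113, -0.0]
contact_force: [0.4, -0.1, -0.7]
width: 0.258
grasp_force: 11.9
t: 17.73
ee_pos: [0.5482, -0.312, 0.1216]
tcp_rot: [-0.423, -3.113, 0.002]
contact_force: [0.2, 0.4, -0.4]
width: 0.258
grasp_force: 11.9
t: 18.15
ee_pos: [0.5504, -0.3059, 0.0617]
tcp_rot: [0.412, 3.113, 0.0]
contact_force: [0.3, -0.6, -0.6]
width: 0.257
grasp_force: 11.9
t 18.15 at [ 0.5504 -0.3059  0.0617] tool shift cm [ 0.15 -0.19  3.97] F [ 0.3 -0.6 -0.6] w 0.257 g 11.9 closing axis deg 74.9
```

View pics/s6.png

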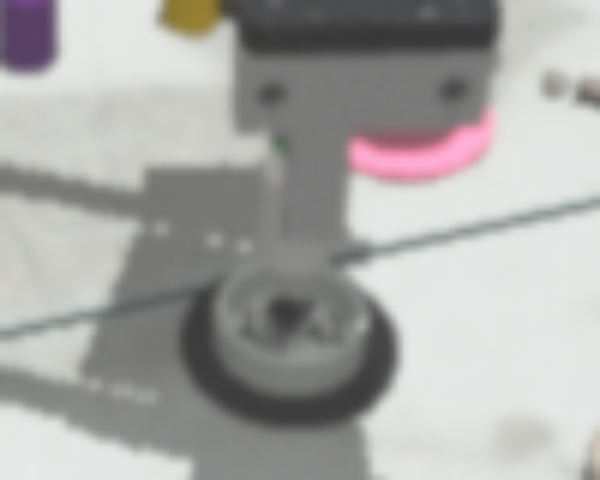

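Green hangs in line with the cup: its bottom is at crop (297,255) and the cup rim centre at crop (293,315). I'm lowering and releasing.

```bash
python3 -m crank '[{"x":0,"y":0,"z":1.2,"twist":0,"fingers":0.85},{"x":0,"y":0,"z":2.2,"twist":0,"fingers":0.85},{"x":0,"y":0,"z":3,"twist":0,"fingers":0.85},{"x":0,"y":0,"z":3.6,"twist":0,"fingers":0.85},{"x":0,"y":0,"z":4,"twist":0,"fingers":0.85}]'
python3 -m crank '[{"x":0,"y":0,"z":0,"twist":0,"fingers":0.85},{"x":0,"y":0,"z":0,"twist":0,"fingers":0.5},{"x":0,"y":0,"z":0,"twist":0,"fingers":0.5},{"x":0,"y":0,"z":0,"twist":0,"fingers":0.5},{"x":0,"y":0,"z":0,"twist":0,"fingers":0.5}]'
python3 -m crank '[{"x":0,"y":0,"z":-1,"twist":0,"fingers":0.5},{"x":0,"y":0,"z":-3,"twist":0,"fingers":0.4},{"x":0,"y":0,"z":-7,"twist":0,"fingers":0.36},{"x":0,"y":0,"z":-11,"twist":0,"fingers":0.36},{"x":0,"y":0,"z":-15,"twist":0,"fingers":0.36}]'
python3 -c "
from h import *
d(.4564,.2646,.20)
s=vision.capture('side')[:,:,::-1]
cv2.imwrite('pics/s7.png',cv2.resize(s[150:320,240:410],None,fx=3.5,fy=3.5))"
```

```text
t: 18.62
ee_pos: [0.5498, -0.3073, 0.0221]
tcp_rot: [0.416, 3.113, 0.002]
contact_force: [-3.5, 4.5, 15.5]
width: 0.256
grasp_force: 12.1
t: 19.03
ee_pos: [0.5494, -0.3083, 0.0215]
tcp_rot: [0.416, 3.114, -0.0]
contact_force: [0.2, -0.1, 0.8]
width: 0.485
grasp_force: 0.0
t: 19.45
ee_pos: [0.5489, -0.3079, 0.1735]
tcp_rot: [-0.416, -3.113, -0.0]
contact_force: [0.3, 0.4, -0.1]
width: 0.644
grasp_force: 0.0
t 19.45 at [ 0.5489 -0.3079  0.1735] tool shift cm [23.97 52.81 -2.63] F [ 0.3  0.4 -0.1] w 0.644 g 0.0 closing axis deg 74.8
```

View pics/s7.png

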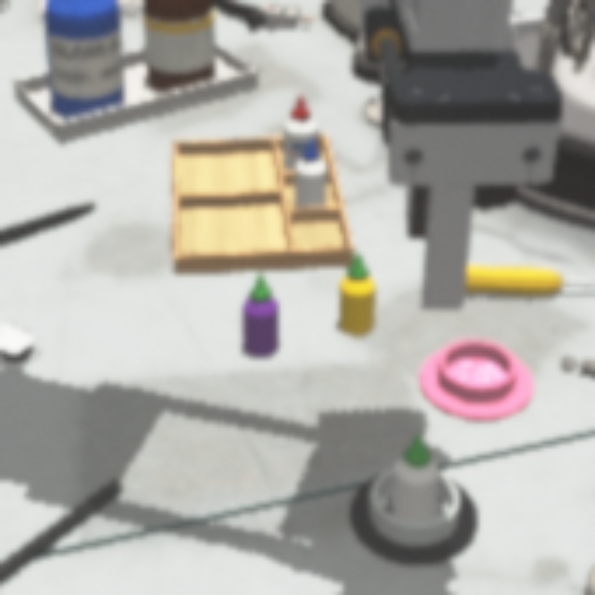

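Green stands in the cup with its tip at px (359.4,275), and blue cap is in the middle pocket. I'll check the green tip's position and head back to the blue bottle.

```bash
python3 - <<'E'
from h import *
im=vision.capture('top');p,a=blob(im,(430,195,460,220),60,60);print('green top',p,a,cast(p,.055))
s=vision.capture('side');p,a=blob(s,(350,265,370,285),60,60);print('side',p,a,cast(p,.055,'side'), 'z up 4mm:',cast(p,.059,'side'),'cup .5485 -.3073')
p,a=blob(im,(285,180,305,200),112,60);print('bluecap top',p,a,cast(p,.055),'mid .5968 .0361')
E
python3 -m crank '[{"x":0.6,"y":1.4,"z":-2,"twist":0,"fingers":0.36},{"x":2.2,"y":4.8,"z":-2.8,"twist":0,"fingers":0.36},{"x":3.8,"y":8.4,"z":-2.8,"twist":0,"fingers":0.36},{"x":5.4,"y":12,"z":-2.8,"twist":0,"fingers":0.36},{"x":7,"y":15.6,"z":-2.8,"twist":0,"fingers":0.36}]' 35
python3 -m crank '[{"x":1.6,"y":3.6,"z":0,"twist":0,"fingers":0.36},{"x":3.3,"y":7.2,"z":0,"twist":0,"fingers":0.36},{"x":5,"y":10.8,"z":0,"twist":0,"fingers":0.36},{"x":6.6,"y":14.4,"z":0,"twist":0,"fingers":0.36},{"x":8.2,"y":18,"z":0,"twist":0,"fingers":0.36}]'
python3 -m crank '[{"x":1.6,"y":3.6,"z":0,"twist":0,"fingers":0.36},{"x":3.3,"y":7.2,"z":0,"twist":0,"fingers":0.36},{"x":5,"y":10.8,"z":0,"twist":0,"fingers":0.36},{"x":6.6,"y":14.4,"z":0,"twist":0,"fingers":0.36},{"x":7.9,"y":17.4,"z":0,"twist":0,"fingers":0.36}]'
python3 -m crank '[{"x":0.8,"y":1.8,"z":0,"twist":0,"fingers":0.36},{"x":0.8,"y":1.8,"z":0,"twist":0,"fingers":0.36},{"x":0.8,"y":1.8,"z":0,"twist":0,"fingers":0.36}]'
python3 -c "
from h import *
d(.4564,.2646,.130)"
```

```text
green top [449.38461538 206.38461538] 13 [ 0.5473916 -0.3096252  0.055    ]
side [358.83333333 279.27777778] 36 [ 0.5469076  -0.31151544  0.055     ] z up 4mm: [ 0.54505768 -0.31555931  0.059     ] cup .5485 -.3073
bluecap top [296.66666667 188.66666667] 3 [0.5964545  0.03269568 0.055     ] mid .5968 .0361
t: 20.02
ee_pos: [0.5215, -0.1376, 0.198]
tcp_rot: [-0.418, -3.111, -0.001]
contact_force: [1.5, -1.0, 0.2]
width: 0.636
grasp_force: 0.0
t: 20.43
ee_pos: [0.4894, 0.0577, 0.198]
tcp_rot: [-0.416, -3.111, 0.0]
contact_force: [-0.2, 1.3, 0.2]
width: 0.64
grasp_force: 0.0
t: 20.85
ee_pos: [0.4586, 0.2468, 0.198]
tcp_rot: [-0.414, -3.112, 0.001]
contact_force: [1.1, -0.4, -0.4]
width: 0.641
grasp_force: 0.0
t: 21.1
ee_pos: [0.4565, 0.2644, 0.1979]
tcp_rot: [-0.412, -3.112, 0.003]
contact_force: [-0.4, -0.5, 0.0]
width: 0.638
grasp_force: 0.0
t 21.1 at [0.4565 0.2644 0.1979] tool shift cm [-0.    0.03  6.79] F [-0.4 -0.5  0. ] w 0.638 g 0.0 closing axis deg 74.9
```

Both views agree green is seated within about 4 mm of the cup centre. Next I pick up blue and return it.

```bash
python3 -m crank '[{"x":0,"y":0,"z":3,"twist":0,"fingers":0.36},{"x":0,"y":0,"z":5,"twist":0,"fingers":0.36},{"x":0,"y":0,"z":6,"twist":0,"fingers":0.36},{"x":0,"y":0,"z":6.7,"twist":0,"fingers":0.36},{"x":0,"y":0,"z":7.1,"twist":0,"fingers":0.36}]' 35
python3 -m crank '[{"x":0,"y":0,"z":0,"twist":0,"fingers":0.7},{"x":0,"y":0,"z":0,"twist":0,"fingers":0.7},{"x":0,"y":0,"z":0,"twist":0,"fingers":0.7},{"x":0,"y":0,"z":0,"twist":0,"fingers":0.7},{"x":0,"y":0,"z":0,"twist":0,"fingers":0.7}]' 35
python3 -m crank '[{"x":0,"y":0,"z":-0.5,"twist":0,"fingers":0.7},{"x":0,"y":0,"z":-1,"twist":0,"fingers":0.7},{"x":0,"y":0,"z":-2,"twist":0,"fingers":0.7},{"x":0,"y":0,"z":-3.5,"twist":0,"fingers":0.7},{"x":0,"y":0,"z":-5,"twist":0,"fingers":0.7}]'
python3 -m crank '[{"x":-0.6,"y":-1,"z":0,"twist":0,"fingers":0.7},{"x":-1.8,"y":-3,"z":0,"twist":0,"fingers":0.7},{"x":-3.3,"y":-5.6,"z":0,"twist":0,"fingers":0.7},{"x":-4.8,"y":-8.2,"z":0,"twist":0,"fingers":0.7},{"x":-6.3,"y":-10.8,"z":0,"twist":0,"fingers":0.7}]'
python3 -m crank '[{"x":-1.5,"y":-2.6,"z":0,"twist":0,"fingers":0.7},{"x":-3,"y":-5.2,"z":0,"twist":0,"fingers":0.7},{"x":-4.5,"y":-7.8,"z":0,"twist":0,"fingers":0.7},{"x":-6,"y":-10.2,"z":0,"twist":0,"fingers":0.7},{"x":-7,"y":-11.8,"z":0,"twist":0,"fingers":0.7}]'
python3 -m crank '[{"x":-0.4,"y":-0.7,"z":0,"twist":0,"fingers":0.7},{"x":-0.4,"y":-0.7,"z":0,"twist":0,"fingers":0.7},{"x":-0.4,"y":-0.7,"z":0,"twist":0,"fingers":0.7},{"x":-0.4,"y":-0.7,"z":1,"twist":0,"fingers":0.7},{"x":-0.4,"y":-0.7,"z":2,"twist":0,"fingers":0.7}]'
python3 -c "
from h import *
d(.5275,.0037,.130)"
```

```text
t: 21.52
ee_pos: [0.4574, 0.263, 0.1275]
tcp_rot: [-0.419, -3.112, 0.001]
contact_force: [0.3, 0.7, 0.2]
width: 0.64
grasp_force: 0.0
t: 21.93
ee_pos: [0.4581, 0.2646, 0.1298]
tcp_rot: [0.416, 3.112, 0.002]
contact_force: [-0.5, 0.5, 2.8]
width: 0.443
grasp_force: 35.0
t: 22.35
ee_pos: [0.457, 0.2639, 0.1788]
tcp_rot: [-0.416, -3.112, 0.002]
contact_force: [-0.4, 0.0, -2.8]
width: 0.444
grasp_force: 35.0
t: 22.77
ee_pos: [0.4897, 0.1414, 0.1779]
tcp_rot: [-0.415, -3.113, 0.001]
contact_force: [0.2, 0.2, -2.7]
width: 0.442
grasp_force: 35.0
t: 23.18
ee_pos: [0.5264, 0.0074, 0.1778]
tcp_rot: [-0.42, -3.113, 0.003]
contact_force: [0.3, 1.2, -3.7]
width: 0.447
grasp_force: 35.0
t: 23.6
ee_pos: [0.5286, 0.0045, 0.1584]
tcp_rot: [0.413, 3.113, 0.001]
contact_force: [0.5, 0.5, -3.6]
width: 0.446
grasp_force: 35.0
t 23.6 at [0.5286 0.0045 0.1584] tool shift cm [ 0.09 -0.11  2.84] F [ 0.5  0.5 -3.6] w 0.446 g 35.0 closing axis deg 74.9
```

```bash
python3 -m crank '[{"x":0,"y":0,"z":1,"twist":0,"fingers":0.7},{"x":0,"y":0,"z":1.8,"twist":0,"fingers":0.7},{"x":0,"y":0,"z":2.4,"twist":0,"fingers":0.7},{"x":0,"y":0,"z":2.7,"twist":0,"fingers":0.7},{"x":0,"y":0,"z":2.9,"twist":0,"fingers":0.7}]'
python3 -m crank '[{"x":0,"y":0,"z":0,"twist":0,"fingers":0.36},{"x":0,"y":0,"z":0,"twist":0,"fingers":0.36},{"x":0,"y":0,"z":0,"twist":0,"fingers":0.36},{"x":0,"y":0,"z":-0.5,"twist":0,"fingers":0.36},{"x":0,"y":0,"z":-3,"twist":0,"fingers":0.36}]' 30
python3 -m crank '[{"x":0,"y":0,"z":-4,"twist":0,"fingers":0.36},{"x":0.7,"y":3.5,"z":-4,"twist":0,"fingers":0.36},{"x":1.5,"y":7.5,"z":-4,"twist":0,"fingers":0.36},{"x":2.2,"y":11.4,"z":-4,"twist":0,"fingers":0.36},{"x":3,"y":15.3,"z":-4,"twist":0,"fingers":0.36}]'
python3 -m crank '[{"x":0.7,"y":3.9,"z":0,"twist":0,"fingers":0.36},{"x":1.4,"y":7.8,"z":0,"twist":0,"fingers":0.36},{"x":2,"y":11,"z":0,"twist":0,"fingers":0.36},{"x":2.5,"y":13,"z":0,"twist":0,"fingers":0.36},{"x":2.5,"y":13,"z":0,"twist":0,"fingers":0.36}]'
python3 -m crank '[{"x":0,"y":0,"z":0,"twist":0,"fingers":0.36}]'
python3 -c "
from h import *
d(.549,.2905,.127)"
```

```text
t: 24.02
ee_pos: [0.5289, 0.0036, 0.131]
tcp_rot: [0.415, 3.112, 0.0]
contact_force: [-2.2, 1.4, 9.8]
width: 0.44
grasp_force: 35.0
t: 24.43
ee_pos: [0.5257, 0.0035, 0.1554]
tcp_rot: [-0.415, -3.105, 0.0]
contact_force: [0.5, -0.7, 0.3]
width: 0.639
grasp_force: 0.0
t: 24.85
ee_pos: [0.5401, 0.1602, 0.2006]
tcp_rot: [0.418, 3.112, 0.001]
contact_force: [1.1, -0.4, 1.3]
width: 0.641
grasp_force: 0.0
t: 25.27
ee_pos: [0.5491, 0.2951, 0.1991]
tcp_rot: [-0.408, -3.114, -0.003]
contact_force: [0.8, -0.1, 0.6]
width: 0.641
grasp_force: 0.0
t: 25.35
ee_pos: [0.5496, 0.2916, 0.1994]
tcp_rot: [-0.413, -3.114, 0.001]
contact_force: [0.1, -0.3, 0.1]
width: 0.64
grasp_force: 0.0
t 25.35 at [0.5496 0.2916 0.1994] tool shift cm [ 0.03 -0.12  7.24] F [ 0.1 -0.3  0.1] w 0.64 g 0.0 closing axis deg 74.9
```

```bash
python3 -m crank '[{"x":0,"y":0,"z":3,"twist":0,"fingers":0.36},{"x":0,"y":0,"z":5,"twist":0,"fingers":0.36},{"x":0,"y":0,"z":6.2,"twist":0,"fingers":0.36},{"x":0,"y":0,"z":7,"twist":0,"fingers":0.36},{"x":0,"y":0,"z":7.3,"twist":0,"fingers":0.36}]' 30
python3 -m crank '[{"x":0,"y":0,"z":0,"twist":0,"fingers":0.7},{"x":0,"y":0,"z":0,"twist":0,"fingers":0.7},{"x":0,"y":0,"z":0,"twist":0,"fingers":0.7},{"x":0,"y":0,"z":0,"twist":0,"fingers":0.7},{"x":0,"y":0,"z":0,"twist":0,"fingers":0.7}]' 30
python3 -m crank '[{"x":0,"y":0,"z":-0.5,"twist":0,"fingers":0.7},{"x":0,"y":0,"z":-1,"twist":0,"fingers":0.7},{"x":0,"y":0,"z":-2,"twist":0,"fingers":0.7},{"x":0,"y":0,"z":-3.5,"twist":0,"fingers":0.7},{"x":0,"y":0,"z":-5,"twist":0,"fingers":0.7}]'
python3 -m crank '[{"x":-0.2,"y":-0.9,"z":0,"twist":0,"fingers":0.7},{"x":-0.7,"y":-3,"z":0,"twist":0,"fingers":0.7},{"x":-1.5,"y":-6,"z":0,"twist":0,"fingers":0.7},{"x":-2.3,"y":-9,"z":0,"twist":0,"fingers":0.7},{"x":-3,"y":-12,"z":0,"twist":0,"fingers":0.7}]'
python3 -m crank '[{"x":-0.6,"y":-3,"z":0,"twist":0,"fingers":0.7},{"x":-1.2,"y":-5.2,"z":0,"twist":0,"fingers":0.7},{"x":-1.6,"y":-6.6,"z":0,"twist":0,"fingers":0.7},{"x":-1.7,"y":-7,"z":0,"twist":0,"fingers":0.7},{"x":-1.7,"y":-7,"z":0,"twist":0,"fingers":0.7}]'
python3 -m crank '[{"x":0,"y":0,"z":0,"twist":0,"fingers":0.7},{"x":0,"y":0,"z":1,"twist":0,"fingers":0.7},{"x":0,"y":0,"z":2,"twist":0,"fingers":0.7}]'
python3 -c "
from h import *
d(.545,.0945,.128)"
```

```text
t: 25.77
ee_pos: [0.5494, 0.2895, 0.1253]
tcp_rot: [-0.418, -3.112, 0.002]
contact_force: [0.8, 0.3, -0.3]
width: 0.641
grasp_force: 0.0
t: 26.18
ee_pos: [0.5504, 0.291, 0.128]
tcp_rot: [0.416, 3.112, 0.002]
contact_force: [0.1, -0.7, 2.9]
width: 0.398
grasp_force: 30.0
t: 26.6
ee_pos: [0.5493, 0.2908, 0.1768]
tcp_rot: [-0.416, -3.113, 0.001]
contact_force: [-0.0, -0.3, -2.0]
width: 0.394
grasp_force: 30.0
t: 27.02
ee_pos: [0.5466, 0.1655, 0.1759]
tcp_rot: [-0.415, -3.113, 0.001]
contact_force: [1.8, 0.1, -3.5]
width: 0.401
grasp_force: 30.0
t: 27.43
ee_pos: [0.5448, 0.0939, 0.1762]
tcp_rot: [-0.42, -3.113, 0.0]
contact_force: [0.1, 0.2, -3.3]
width: 0.399
grasp_force: 30.0
t: 27.68
ee_pos: [0.5456, 0.0963, 0.1563]
tcp_rot: [0.414, 3.113, 0.001]
contact_force: [0.2, 0.7, -3.2]
width: 0.398
grasp_force: 30.0
t 27.68 at [0.5456 0.0963 0.1563] tool shift cm [ 0.01 -0.19  2.83] F [ 0.2  0.7 -3.2] w 0.398 g 30.0 closing axis deg 74.9
```

```bash
python3 -m crank '[{"x":0,"y":0,"z":1,"twist":0,"fingers":0.7},{"x":0,"y":0,"z":1.8,"twist":0,"fingers":0.7},{"x":0,"y":0,"z":2.4,"twist":0,"fingers":0.7},{"x":0,"y":0,"z":2.7,"twist":0,"fingers":0.7},{"x":0,"y":0,"z":2.9,"twist":0,"fingers":0.7}]'
python3 -m crank '[{"x":0,"y":0,"z":0,"twist":0,"fingers":0.36},{"x":0,"y":0,"z":0,"twist":0,"fingers":0.36},{"x":0,"y":0,"z":0,"twist":0,"fingers":0.36},{"x":0,"y":0,"z":-0.5,"twist":0,"fingers":0.36},{"x":0,"y":0,"z":-3,"twist":0,"fingers":0.36}]' 30
python3 -m crank '[{"x":0,"y":0,"z":-4,"twist":0,"fingers":0.36},{"x":0,"y":0,"z":-7,"twist":0,"fingers":0.36},{"x":0.7,"y":3,"z":-7,"twist":0,"fingers":0.36},{"x":1.5,"y":7,"z":-7,"twist":0,"fingers":0.36},{"x":2.5,"y":11,"z":-7,"twist":0,"fingers":0.36}]'
python3 -m crank '[{"x":2,"y":3.5,"z":0,"twist":0,"fingers":0.36},{"x":4,"y":6,"z":0,"twist":0,"fingers":0.36},{"x":6,"y":8,"z":0,"twist":0,"fingers":0.36},{"x":6,"y":8,"z":0,"twist":0,"fingers":0.36},{"x":6,"y":8,"z":0,"twist":0,"fingers":0.36}]'
python3 - <<'E'
from h import *
d(.545,.0945,.128)
t=vision.capture('top')[165:255,240:345,::-1];s=vision.capture('side')[150:320,260:400,::-1]
a=cv2.resize(t,None,fx=4,fy=4,interpolation=cv2.INTER_CUBIC);b=cv2.resize(s,None,fx=2.5,fy=2.5,interpolation=cv2.INTER_CUBIC)
o=np.zeros((max(a.shape[0],b.shape[0]),a.shape[1]+b.shape[1],3),np.uint8);o[:a.shape[0],:a.shape[1]]=a;o[:b.shape[0],a.shape[1]:]=b
cv2.imwrite('pics/end.png',o)
E
```

```text
t: 28.1
ee_pos: [0.5453, 0.0948, 0.1291]
tcp_rot: [0.416, 3.113, -0.002]
contact_force: [-4.2, -1.0, 11.8]
width: 0.4
grasp_force: 30.0
t: 28.52
ee_pos: [0.5424, 0.095, 0.1531]
tcp_rot: [-0.415, -3.105, 0.003]
contact_force: [0.1, -0.5, -0.6]
width: 0.637
grasp_force: 0.0
t: 28.93
ee_pos: [0.5509, 0.2084, 0.2294]
tcp_rot: [0.42, 3.11, 0.002]
contact_force: [1.1, 0.1, -0.4]
width: 0.642
grasp_force: 0.0
t: 29.35
ee_pos: [0.5125, 0.3021, 0.2278]
tcp_rot: [0.412, 3.114, 0.0]
contact_force: [0.6, 0.8, -0.8]
width: 0.642
grasp_force: 0.0
t 29.35 at [0.5125 0.3021 0.2278] tool shift cm [ -8.52 -19.2    9.98] F [ 0.6  0.8 -0.8] w 0.642 g 0.0 closing axis deg 74.9
```

View pics/end.png

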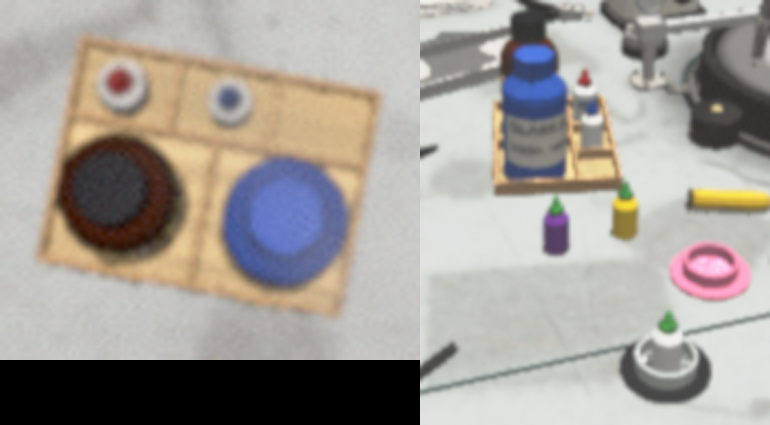

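The end picture shows everything upright. Both tall caps are within about 2 px (4–5 mm) of where they started, blue cap is in the middle pocket and green is in the cup.

```bash
python3 -c "
from rig import robot
print(robot.close_job())"
```

```text
the job is handed in; nothing more can be done
None
```

The swap is done and handed in at about 29.5 s of the 106 s allowed: the green-capped bottle is in the cup, the blue-capped one is in the middle back pocket, both tall bottles are back in their front pockets within about 5 mm, and the red-capped bottle was not touched; no verdict was returned.

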